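# Carry a block's length mark to the sprung pointer rod with a square

### The job

Carry the length mark of the milled block over to the sprung pointer rod: lay the small square flat on the bench with the back of its stock flush against the block's slotted front face, the blade sticking out from the block towards the rod and the blade's outer edge in line with the slot, and let go of it. Then take the rod by its upright grip post, pull it out against its spring until the pointer stands at that outer edge of the blade, and finish while still holding it there. Do not disturb the square or the other things on the bench.

Things in the scene. Friction and masses are not known exactly. Their poses are not given: they have to be found in the camera images.
- gauge: Sprung pointer gauge, bolted down (never moves): dark base plate 70 x 92 x 8 mm with a level aluminium sleeve 19 mm in diameter (end collars 23), axis 28 mm above the bench. Origin on the bench below the sleeve's mouth; sleeve and base run from there to -y, the rod comes out along +y; z up. The rod is parallel to the block's front face, which stands at x = +85 mm here.
- rod (a joint): How far the 10 mm steel rod is pulled out of the sleeve along the gauge's +y, in m: 0 at rest, hard stop at 0.075. A spring pulls it back: about 3 N at rest and 45 N per metre more (about 6 N at 0.06); let go, it slides back to 0.
- rod_grip (a point): Middle of the rod's grip post: an upright round steel post at the rod's outer end, 17 mm in diameter, top 70 mm and foot 10 mm above the bench, free to grip from 38 mm up. The point lies on the post's axis, 56 mm above the bench, 40 mm outside the sleeve's mouth at rest, and moves with the rod. Its axes are the gauge's.
- pointer_tip (a point): Tip of the flat dark pointer (4 mm thick, 2 mm wide at the tip) that sticks out from the foot of the grip post towards the block (gauge +x), 38 mm from the post's axis, underside 14 mm above the bench: it passes 7 mm above the square's blade. Same gauge y as rod_grip; moves with the rod.
- block: Milled aluminium block 45 x 150 x 30 mm (x, y, z), bolted down (never moves), two 4 mm high screw heads on top. Origin at the centre of its underside; same axes as the gauge. Its front face (x = -22.5 mm) looks towards the rod. A slot 3 mm wide, 16 mm deep cuts across its top and front face at y = 0: the length mark. The slot is 35 to 65 mm further along gauge +y than the resting pointer.
- slot (a point): Where the slot meets the top edge of the block's front face, 30 mm above the bench.
- square: Loose steel square, 0.1 kg, lying flat; origin under the middle of its 59 x 61 mm outline. Stock: x -30 to -12 mm, y -28 to +31, 12 mm high; its back, to go against the block, is x = -30. Blade: 5 to 7 mm up, out to x = +30, y +15 to +30; outer edge y = +30. Laid as asked, its +x is the block's -x, its +y the block's -y, and the stock lies on the +y side of the slot.
- blade_corner (a point): End of the blade's outer edge: the outer corner of the blade's tip, at x = +30, y = +30, z = 7 mm of the square.
- driver: Loose red-handled screwdriver 23 x 176 x 21 mm, leave it alone; origin under its middle.
- stone: Loose brown oil stone 25 x 75 x 14 mm, leave it alone; origin under its middle.
- mike: Loose blue micrometer 47 x 131 x 18 mm, leave it alone; origin under its middle.
Things that resemble listed ones, but are neither listed nor needed, are in the scene too. Of the things that look like the square, the largest one is meant.

How it is judged:
By the outcome, as a careful person would: the job done as asked, in the order asked, and still so for the second after the job is handed in, while the arm keeps its last pose, push and grip.
It also fails if it takes over 54 s, if anything falls off the work surface, if the arm or the gripper's body presses on something with over 40 N, if the wrist force passes 120 N, or if a joint passes its speed limit or range.

### The arm

A 6-joint arm with a two-finger parallel gripper is mounted at the origin on a cart in front of the work surface, level with it; the furniture and walls round the work are solid. World frame = base frame: x ahead of the robot, y to its left, z up, the work surface at z = 0. Lengths are in mm, angles in degrees, forces in N, time in s.
With the tool pointing down it reaches from about 350 to 850 mm from the base axis. Payload 8.1 kg.
Tool frame: the origin (TCP) lies midway between the tips of the shut fingers; the grasp point (between the pads) lies 19 mm behind it; z points along the fingers, y is the line along which they close (so a half turn about z gives the same grasp; the last joint's range is limited). The gripper opens to 85 mm and grips with 20 to 120 N. Pads are 22 mm wide; open, the fingers measure 114 mm over their backs; the gripper's body (76 mm by 85 mm) begins 54 mm behind the grasp point. The pads swing forward as they close: fully open they stand 13 mm farther back than shut.
Start: joints at [69.362, 7.471, 85.268, -0, 87.261, -4.893], TCP at [162.791, 577.498, 231.292] pointing down, gripper open.
Joint ranges: [-169.43, 169.43], [-51.17, 129.36], [1.28, 143.12], [-76.62, 256.62], [0, 156.53], [-152.29, 152.29]. Speed limits (degrees/s): [136.94, 136.94, 159.86, 180, 180, 180].

### API

Orientations are given as a 3x3 rotation matrix whose columns are the frame's x, y, z axes.
In Python, from bench import arm gives the robot as it stands. The module is installed in compiled form; this text tells all that it offers.
- The arm moves only by the shell command python3 -m handwheel 'ROWS'. ROWS is JSON, one flat list of numbers, 7 for each row, row after row: the turn, a rotation vector about the tool's x, y, z each as a share of 90 degrees, from -1 to 1, then the shift along the tool's x, y, z each as a share of 0.06 m, from -1 to 1, then the gripper command: -1 is fully open, 1 is shut, values between are in proportion. A call has 1 to 20 rows; each row shifts and turns the commanded pose from where the row before left it, along the tool's axes as they then stand; what a row does not reach is not made up. A row lasts 1/8 s, in which the tool goes at most 62.5 mm and 10.7 degrees, less where a joint would pass 70% of its speed; a pose out of reach is approached as far as the arm can. A call with a number of a shift or a turn outside -1 to 1 is refused whole. A call with a gripper value outside its range is refused whole. The fingers move at their own pace and stop on an object; the grip force is fixed at half the most. Time passes only in rows, so rows that do not move let the fingers close. It gives the time, the measured TCP pose, the force, the opening and the grip force at its end, in the units of the state.
- arm.get_obs(): the state, without advancing time (a new reading comes with each control period).
- arm.grab_frame(name): name is "scene" or "top"; returns a dict with "pixels" (480x640x3 uint8, blue, green, red), "range_z" (480x640 float32, mm along the optical axis (not along the pixel's ray), 0 where there is no reading), "fov_y" (degrees; the focal length in pixels is half the picture's height over the tangent of half this angle, whatever the lens; pixels are square), "cx", "cy" (the principal point, pixels), "R" (3x3) and "t" (3): a world point X has camera coordinates R X + t. Camera axes: x right, y down, z forward; pixel columns grow to the right and rows downward; lengths in mm; the calibration is good to about 2 mm. A picture is of the moment at which its call begins.
- arm.job_done(): hands the job in; it is judged then, once.
The state is a dict: "time": time; "qpos": joint angles; "dq": joint speeds; "joint_torque": joint torques, N m; "tool_pos": TCP position; "tcp_rot": TCP orientation; "force": force on the tool from outside, world axes, zero at the start; "ft_torque": the same for the moment, N m; "opening": opening from 0.0 (shut) to 1.0 (fully open); "gripper_force": force on a finger pad.
Only numpy, scipy, OpenCV 4.12 (cv2) and the standard library are available. Lean on these libraries where they do the work, as an engineer would, in place of code of your own. Each camera call takes 0.05 s, during which the arm holds its last target. There are 200 camera calls.

## Working session

There is one attempt and no reset: what is moved stays moved. The work goes in short steps, Python scripts to look and compute and a shell command to move; the robot and the scene stay as the last step left them, time stands still between calls to the robot, and variables do not carry over. Pictures are saved under pics/ and viewed, at most 10 in all, crops included, and the job is handed in when it is done.

```bash
mkdir -p pics; cat > h.py <<'E'
import numpy as np,cv2,pickle
from bench import arm
def grab(n,save=None):
    f=arm.grab_frame(n)
    if save: cv2.imwrite('pics/'+save,f['pixels'])
    pickle.dump(f,open(n+'.pkl','wb')); return f
def load(n): return pickle.load(open(n+'.pkl','rb'))
def ray(f,u,v):
    fl=240/np.tan(np.radians(f['fov_y']/2)); return np.array([(u-f['cx'])/fl,(v-f['cy'])/fl,1])
def atz(f,u,v,z):
    R,t=np.array(f['R']),np.array(f['t']); c=-R.T@t; d=R.T@ray(f,u,v); return c+d*(z-c[2])/d[2]
def dep(f,u,v):
    R,t=np.array(f['R']),np.array(f['t']); return R.T@(ray(f,u,v)*f['range_z'][int(round(v)),int(round(u))]-t)
def proj(f,X):
    fl=240/np.tan(np.radians(f['fov_y']/2)); p=np.array(f['R'])@X+f['t']; return np.array([f['cx']+fl*p[0]/p[2],f['cy']+fl*p[1]/p[2]])
E
python3 - <<'E'
from h import *
for n in('top','scene'):
    f=grab(n,n+'0.png'); R=np.array(f['R']);print(n,f['fov_y'],f['cx'],f['cy'],-R.T@f['t'],R.round(3).tolist())
print(arm.get_obs())
E
```

```text
top 55.516549933668074 328.6864200137787 231.86210443296565 [ 363.9749468   147.19463138 1034.49892607] [[-0.011, -1.0, 0.026], [-0.985, 0.006, -0.173], [0.173, -0.027, -0.985]]
scene 43.56499563804595 321.0625987720321 238.08822462677122 [ 873.34660551 1029.16861096  943.24196082] [[-0.938, 0.346, 0.01], [0.226, 0.635, -0.739], [-0.262, -0.691, -0.674]]
{'time': 0.1, 'qpos': array([ 6.93610018e+01,  7.51256012e+00,  8.53244719e+01,  2.28515468e-03,
        8.72632758e+01, -4.89377612e+00]), 'dq': array([ 0.00491548, -0.10403932, -0.07575992, -0.1579194 ,  0.0186098 ,
        0.06797876]), 'joint_torque': array([ 1.62132048e-03, -5.70954323e+01, -5.01938367e+01, -1.33520987e-05,
        8.14888015e-03, -8.93597836e-07]), 'tool_pos': array([162.60498556, 577.00935833, 230.31707827]), 'tcp_rot': array([[-9.62477281e-01,  2.71361486e-01, -6.54366040e-04],
       [ 2.71362209e-01,  9.62475929e-01, -1.62429886e-03],
       [ 1.89039411e-04, -1.74092096e-03, -9.99998467e-01]]), 'force': array([ 0.35128893,  1.00836365, -0.6841164 ]), 'ft_torque': array([0.02844175, 0.03153745, 0.02048693]), 'gripper_force': 0.0, 'opening': 1.003934543581674}
```

View pics/top0.png

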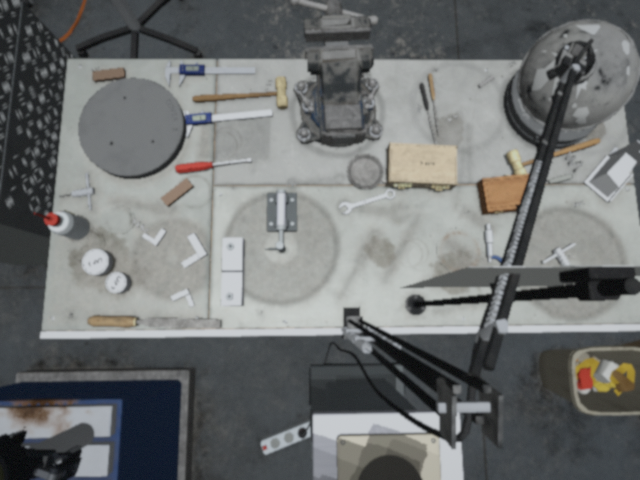

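View pics/scene0.png

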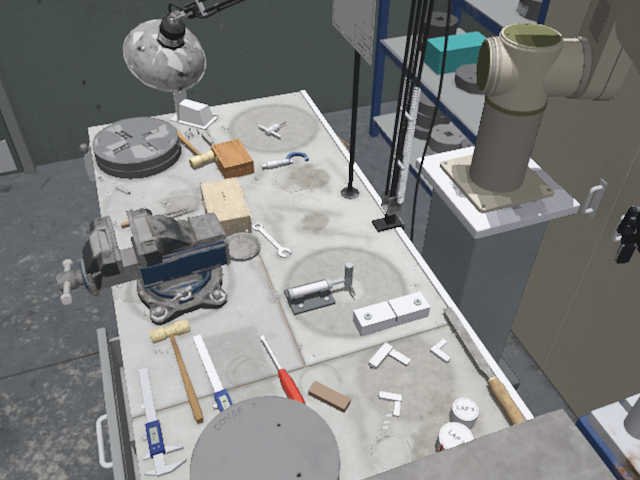

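Top view: gauge at (282,215) with its rod pointing down the picture, block at (232,270), three squares at about (193,250), (153,237) and (182,297), with the first apparently the largest. Next I enlarge both views.

```bash
python3 - <<'E'
from h import *
f=load('top'); cv2.imwrite('pics/t1.png',cv2.resize(f['pixels'][185:315,130:310],None,fx=4.4,fy=4.4,interpolation=cv2.INTER_CUBIC))
f=load('scene'); cv2.imwrite('pics/s1.png',cv2.resize(f['pixels'][250:425,275:475],None,fx=3.4,fy=3.4,interpolation=cv2.INTER_CUBIC)[:600])
f=load('top')
for p in [(193,250),(193,240),(182,297),(153,237),(232,255),(232,290),(282,195),(282,222),(281,248)]: print(p,dep(f,*p).round(1))
E
```

```text
(193, 250) [506.2 428.3  -3.3]
(193, 240) [527.6 426.4   7.1]
(182, 297) [400.4 448.5  -3.5]
(153, 237) [536.1 518.8   0.6]
(232, 255) [490.  333.6  29.3]
(232, 290) [413.1 331.1  31.9]
(282, 195) [625.3 224.3  31.8]
(282, 222) [ 364.   147.2 1034.5]
(281, 248) [499.6 222.9  66.2]
```

View pics/t1.png

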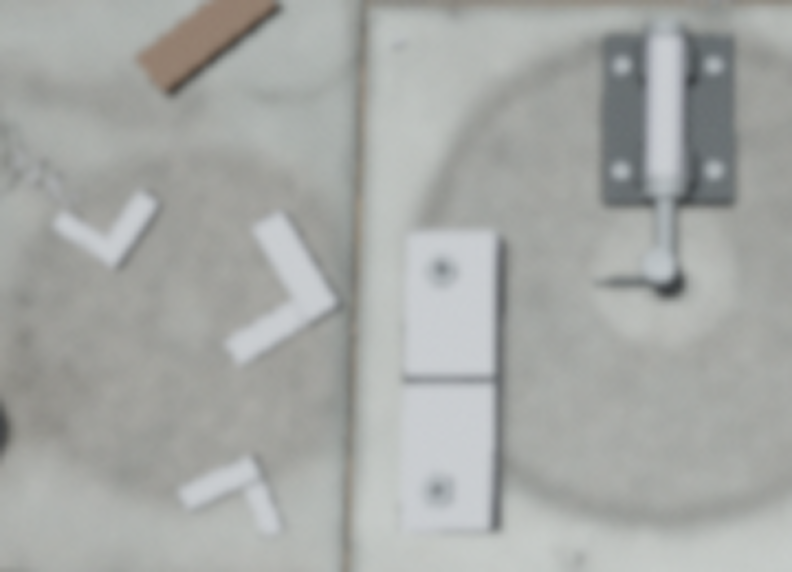

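View pics/s1.png

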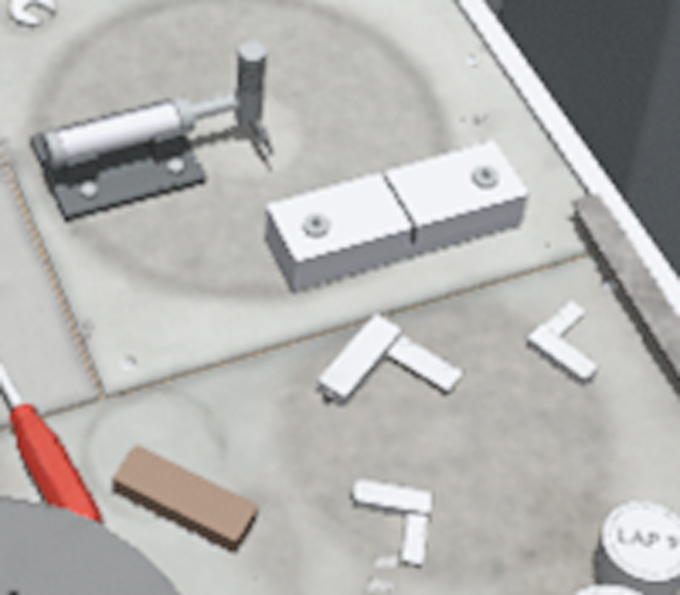

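```bash
cat > m.py <<'E'
from h import *
from scipy.optimize import least_squares
T,S=load('top'),load('scene')
tp=lambda u,v:(130+(u+.5)/4.4-.5,185+(v+.5)/4.4-.5)
sp=lambda u,v:(275+(u+.5)/3.4-.5,250+(v+.5)/3.4-.5)
def fit(tpts,spts,g,off=False):
    def r(p):
        c,s=np.cos(p[2]),np.sin(p[2]); o=[]
        for f,pts in((T,tpts),(S,spts)):
            for (x,y,z),uv in pts: o+=list(proj(f,np.array([p[0]+c*x-s*y,p[1]+s*x+c*y,z]))-uv)
        return o
    q=least_squares(r,g); return q.x[0].round(1),q.x[1].round(1),np.degrees(q.x[2]).round(2),np.round(q.fun,1)
def both(n,t,s,g):
    for a in((t,s),(t,[]),([],s)): print(n,fit(*a,g))
sq=[((-30,-28,12),tp(284,212)),((-12,-28,12),tp(252,227)),((-30,31,12),tp(340,302)),((30,30,7),tp(239,366)),((30,15,7),tp(226,346))]
sqs=[((-30,31,12),sp(378,315)),((-30,-28,12),sp(320,383)),((-12,31,12),sp(402,333)),((-12,-28,12),sp(347,400)),((30,30,7),sp(462,374)),((30,15,7),sp(445,390))]
both('square',sq,sqs,[515,425,2.15])
b=[((-22.5,-75,30),tp(499,231)),((22.5,-75,30),tp(405,229)),((-22.5,75,30),tp(497,530)),((22.5,75,30),tp(402,528)),((-22.5,0,30),tp(497,379)),((22.5,0,30),tp(404,378))]
bs=[((22.5,-75,30),sp(292,250)),((-22.5,-75,30),sp(267,210)),((-22.5,75,30),sp(490,142)),((22.5,75,30),sp(527,189)),((-22.5,0,30),sp(386,176)),((22.5,0,30),sp(414,211))]
both('block',b,bs,[450,332,1.57])
print('post',atz(T,*tp(660,262),70),atz(S,*sp(251,48),70)); print('tip',atz(T,*tp(597,282),18),atz(S,*sp(267,167),16))
for p in [(351,312),(356,325),(370,336),(390,350),(420,375),(450,395),(415,303),(450,300),(490,296)]: print(p,dep(T,*p).round())
E
python3 m.py
```

```text
square (np.float64(506.7), np.float64(436.5), np.float64(122.63), array([-1.4, -1.4, -1.1, -0.5, -0.7, -0.1, -0.7, -0.2, -1.1, -1.3, -0.6,
       -1. , -0.5, -1.1,  0.2, -1.7, -0.5, -1.2,  0.8, -0.9,  1.7, -0.4]))
square (np.float64(505.1), np.float64(434.2), np.float64(122.52), array([-0.4, -0.7, -0. ,  0.2,  0.3,  0.6,  0.3,  0.5, -0.2, -0.6]))
square (np.float64(508.0), np.float64(438.6), np.float64(122.74), array([-0.9,  0. , -0.7,  0. , -0. , -0.7, -0.6, -0.1,  0.7,  0.1,  1.6,
        0.6]))
block (np.float64(455.9), np.float64(332.6), np.float64(90.52), array([-0.3, -0.6,  0.7,  0.1, -0.7, -0.3, -0. ,  0.6, -0.3, -0.5,  0.2,
        0. ,  1.2,  2.1, -0.5, -2.6,  0.8, -1.7,  0.3, -0.1, -1.5, -2.3,
        0. ,  3.4]))
block (np.float64(455.7), np.float64(332.5), np.float64(90.72), array([-0.3, -0.6,  0.6,  0.3, -0.5, -0.2,  0.1,  0.7, -0.2, -0.5,  0.3,
        0.2]))
block (np.float64(456.2), np.float64(332.9), np.float64(90.26), array([ 1. ,  2.1, -0.6, -2.6,  0.8, -1.5,  0.3,  0.2, -1.5, -2.2, -0.1,
        3.5]))
post [507.39836183 225.63182668  70.        ] [507.69947544 226.27813969  70.        ]
tip [505.05314241 261.79266265  18.        ] [514.58691274 274.86234839  16.        ]
(351, 312) [363.  72.  11.]
(356, 325) [341.  78. 210.]
(370, 336) [328.  69. 348.]
(390, 350) [319.  61. 482.]
(420, 375) [295.  35. 521.]
(450, 395) [305.  53. 697.]
(415, 303) [381. -67.  31.]
(450, 300) [381. -67. 297.]
(490, 296) [377. -12. 616.]
```

```bash
cat > d.py <<'E'
# usage: d.py x y z phi  -> what to type: rotvec shares (total), then shift shares (total, in the turned tool axes)
import sys
from h import *
from scipy.spatial.transform import Rotation as Ro
x,y,z,phi=map(float,sys.argv[1:5]); o=arm.get_obs(); R=np.array(o['tcp_rot']); p=np.radians(phi)
Y=np.array([np.cos(p),np.sin(p),0]);Z=np.array([0,0,-1.]);G=np.c_[np.cross(Y,Z),Y,Z]
print('t',round(o['time'],2),'pos',np.round(o['tool_pos'],1),'phi',np.degrees(np.arctan2(R[1,1],R[0,1])).round(2),'q1,q6',np.round(o['qpos'],1)[[0,5]],'F',np.round(o['force'],1),'open',round(o['opening'],3),'gf',round(o['gripper_force'],1))
print('turn',np.round(Ro.from_matrix(R.T@G).as_rotvec()/(np.pi/2),3),'shift',np.round(G.T@(np.array([x,y,z])-o['tool_pos'])/60,3))
E
python3 d.py 514.5 419.5 120 32.6
```

```text
t 0.1 pos [162.6 577.  230.3] phi 74.25 q1,q6 [69.4 -4.9] F [ 0.4  1.  -0.7] open 1.004 gf 0.0
turn [-0.001  0.     0.463] shift [-5.371  3.527  1.839]
```

```bash
python3 -m handwheel '[0,0,0.1158,0,0,0,-1, 0,0,0.1158,0,0,0,-1, 0,0,0.1158,0,0,0,-1, 0,0,0.1158,0,0,0,-1, 0,0,0,-0.67,0.44,0,-1, 0,0,0,-0.67,0.44,0,-1, 0,0,0,-0.67,0.44,0,-1, 0,0,0,-0.67,0.44,0.2,-1, 0,0,0,-0.67,0.44,0.4,-1, 0,0,0,-0.67,0.44,0.4,-1, 0,0,0,-0.67,0.44,0.4,-1, 0,0,0,-0.67,0.44,0.4,-1, 0,0,0,0,0,0,-1, 0,0,0,0,0,0,-1]'; python3 d.py 514.5 419.5 25 32.6
python3 - <<'E'
from h import *
grab('top'); grab('scene')
a=load('top')['pixels'][150:330,110:300]; b=load('scene')['pixels'][0:480,240:640]
cv2.imwrite('pics/g1.png',np.hstack([cv2.resize(a,None,fx=2,fy=2.667,interpolation=cv2.INTER_CUBIC),b]) if 0 else np.hstack([cv2.resize(a,(400,480),interpolation=cv2.INTER_CUBIC),b]))
E
```

```text
time: 1.85
tool_pos: [513.5, 420.0, 122.8]
tcp_rot: [[-0.538, 0.843, -0.001], [0.843, 0.538, -0.0], [0.0, -0.001, -1.0]]
force: [0.0, 0.2, -0.7]
opening: 1.003
gripper_force: 0.0
t 1.85 pos [513.5 420.  122.8] phi 32.53 q1,q6 [34.8  2.3] F [ 0.   0.2 -0.7] open 1.003 gf 0.0
turn [-0.001 -0.    -0.001] shift [-0.017  0.01   1.629]
```

View pics/g1.png

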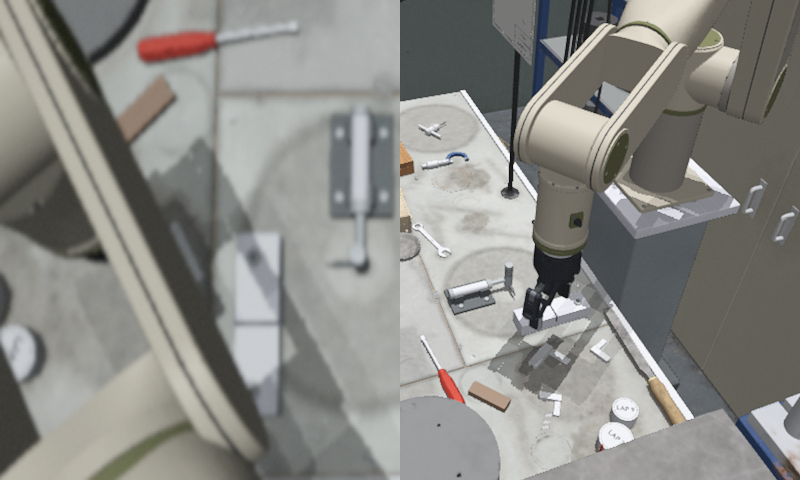

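The arm is above the square: the two wide fork plates of the forearm dominate the left half. The scene half shows the gripper over the block side, at about (545,300). The forearm is wide, so I check its clearance to the slanting stand before relying on the rod grip pose.

```bash
python3 - <<'E'
from h import *
def cloud(f):
    v,u=np.mgrid[0:480:2,0:640:2]; fl=240/np.tan(np.radians(f['fov_y']/2)); z=f['range_z'][::2,::2]; m=z>0
    P=np.c_[((u-f['cx'])/fl*z)[m],((v-f['cy'])/fl*z)[m],z[m]]; return (P-f['t'])@np.array(f['R'])
C=np.vstack([cloud(load(n)) for n in('top','scene')])
j=np.radians(34.8); r=C[:,0]*np.cos(j)+C[:,1]*np.sin(j); l=-C[:,0]*np.sin(j)+C[:,1]*np.cos(j)
# stand points in base frame (pole)
S=C[(C[:,0]>240)&(C[:,0]<420)&(C[:,1]>-20)&(C[:,1]<110)&(C[:,2]>40)]
for a in range(40,1000,100):
    s=S[(S[:,2]>=a)&(S[:,2]<a+100)]
    if len(s): print('stand z',a,len(s),'x',np.percentile(s[:,0],[2,98]).round(),'y',np.percentile(s[:,1],[2,98]).round())
m=(l<260)&(l>-120)&(r>100)&(C[:,2]>150)
for a in range(100,750,50):
  for zz in range(150,850,100):
    k=m&(r>=a)&(r<a+50)&(C[:,2]>=zz)&(C[:,2]<zz+100)
    if k.sum()>15: print('arm r',a,'z',zz,'l',np.percentile(l[k],[2,98]).round(),k.sum())
E
```

```text
stand z 40 72 x [280. 355.] y [50. 97.]
stand z 140 69 x [266. 345.] y [44. 94.]
stand z 240 135 x [249. 340.] y [41. 88.]
stand z 340 286 x [249. 398.] y [-16.  80.]
stand z 440 623 x [249. 398.] y [-17.  64.]
stand z 540 555 x [254. 397.] y [-18.  56.]
stand z 640 1503 x [270. 397.] y [-16.  53.]
arm r 100 z 350 l [132. 202.] 263
arm r 100 z 450 l [132. 204.] 429
arm r 150 z 450 l [132. 202.] 132
arm r 150 z 550 l [149. 203.] 41
arm r 200 z 250 l [-95. -88.] 37
arm r 200 z 350 l [-100.  -92.] 26
arm r 200 z 450 l [-107.  -96.] 60
arm r 200 z 550 l [-114. -105.] 47
arm r 250 z 350 l [-119. -112.] 18
arm r 250 z 450 l [-120. -116.] 47
arm r 250 z 550 l [-119.  117.] 359
arm r 250 z 650 l [-120. -110.] 98
arm r 300 z 150 l [-118. -106.] 20
arm r 300 z 250 l [-119. -108.] 27
arm r 300 z 550 l [-11. 116.] 1765
arm r 350 z 450 l [ -9. 115.] 46
arm r 350 z 550 l [ -9. 114.] 2315
arm r 400 z 450 l [-12. 119.] 100
arm r 400 z 550 l [ -6. 111.] 2176
arm r 450 z 450 l [-12. 118.] 651
arm r 450 z 550 l [-12. 116.] 1995
arm r 500 z 450 l [-12. 119.] 674
arm r 500 z 550 l [-12. 118.] 690
arm r 550 z 450 l [-12. 119.] 761
arm r 550 z 550 l [-12. 118.] 529
arm r 600 z 150 l [52. 72.] 37
arm r 600 z 250 l [51. 93.] 56
arm r 600 z 350 l [30. 98.] 239
arm r 600 z 450 l [-14. 120.] 1978
arm r 650 z 150 l [39. 73.] 76
arm r 650 z 250 l [25. 95.] 469
arm r 650 z 350 l [21. 95.] 590
arm r 650 z 450 l [-14. 121.] 2061
arm r 700 z 150 l [40. 65.] 198
arm r 700 z 250 l [38. 70.] 78
arm r 700 z 350 l [38. 71.] 202
arm r 700 z 450 l [ -7. 118.] 744
```

```bash
python3 - <<'E'
from h import *
def cloud(f):
    v,u=np.mgrid[0:480,0:640]; fl=240/np.tan(np.radians(f['fov_y']/2)); z=f['range_z']; m=z>0
    P=np.c_[((u-f['cx'])/fl*z)[m],((v-f['cy'])/fl*z)[m],z[m]]; return (P-f['t'])@np.array(f['R'])
for n in('top','scene'):
    C=cloud(load(n)); C=C[(C[:,2]>30)&(C[:,0]>200)]
    l0=-C[:,0]*np.sin(.607)+C[:,1]*np.cos(.607); C=C[(l0<-30)&(C[:,1]<130)]
    for jd in(18.6,20.5):
        j=np.radians(jd); l=-C[:,0]*np.sin(j)+C[:,1]*np.cos(j); r=C[:,0]*np.cos(j)+C[:,1]*np.sin(j)
        for a in range(30,900,120):
            k=np.where((C[:,2]>=a)&(C[:,2]<a+120)&(r<480))[0]
            if len(k)>5:
                i=k[np.argsort(l[k])[-4]]; print(n,jd,'z',a,'max l',l[i].round(),'at',C[i].round(), 'r',r[i].round())
E
```

```text
top 18.6 z 30 max l -11.0 at [321.  96. 120.] r 335.0
top 18.6 z 150 max l -14.0 at [325.  95. 163.] r 338.0
top 18.6 z 270 max l -18.0 at [313.  86. 284.] r 324.0
top 18.6 z 390 max l -23.0 at [246.  58. 396.] r 251.0
top 18.6 z 510 max l -32.0 at [250.  50. 516.] r 253.0
top 18.6 z 630 max l -36.0 at [269.  53. 686.] r 272.0
top 20.5 z 30 max l -22.0 at [328.  99.  95.] r 342.0
top 20.5 z 150 max l -25.0 at [325.  95. 163.] r 337.0
top 20.5 z 270 max l -27.0 at [254.  66. 293.] r 261.0
top 20.5 z 390 max l -32.0 at [248.  59. 403.] r 253.0
top 20.5 z 510 max l -40.0 at [250.  50. 516.] r 252.0
top 20.5 z 630 max l -45.0 at [269.  53. 686.] r 271.0
scene 18.6 z 30 max l -180.0 at [380. -62. 112.] r 341.0
scene 18.6 z 150 max l -180.0 at [378. -63. 260.] r 338.0
scene 18.6 z 270 max l -15.0 at [255.  70. 290.] r 264.0
scene 18.6 z 390 max l -26.0 at [252.  58. 480.] r 258.0
scene 18.6 z 510 max l -29.0 at [253.  54. 518.] r 257.0
scene 20.5 z 30 max l -191.0 at [380. -62. 112.] r 335.0
scene 20.5 z 150 max l -191.0 at [383. -61. 202.] r 337.0
scene 20.5 z 270 max l -24.0 at [255.  70. 290.] r 263.0
scene 20.5 z 390 max l -34.0 at [252.  58. 480.] r 257.0
scene 20.5 z 510 max l -38.0 at [253.  54. 518.] r 256.0
```

```bash
python3 -m handwheel '[0,0,0,-0.017,0.01,0.6,-1, 0,0,0,0,0,0.6,-1, 0,0,0,0,0,0.5,-1, 0,0,0,0,0,0.25,-1, 0,0,0,0,0,0.1,-1, 0,0,0,0,0,0,-1, 0,0,0,0,0,0,-1]'; python3 d.py 514.5 419.5 -2 32.6
```

```text
time: 2.82
tool_pos: [515.9, 420.4, 2.0]
tcp_rot: [[-0.538, 0.843, 0.002], [0.843, 0.538, 0.001], [0.0, 0.003, -1.0]]
force: [-0.4, -0.5, 0.0]
opening: 1.001
gripper_force: 0.0
t 2.83 pos [515.9 420.4   2. ] phi 32.57 q1,q6 [34.8  2.2] F [-0.4 -0.5  0. ] open 1.001 gf 0.0
turn [ 0.002 -0.    -0.   ] shift [ 0.    -0.028  0.067]
```

```bash
python3 -m handwheel '[0,0,0,0,-0.02,0.06,-1, 0,0,0,0,0,0,-0.5, 0,0,0,0,0,0,0, 0,0,0,0,0,0,1, 0,0,0,0,0,0,1, 0,0,0,0,0,0,1, 0,0,0,0,0,0,1]'; python3 d.py 514.5 419.5 60 32.6
python3 - <<'E'
from h import *
f=grab('scene'); cv2.imwrite('pics/g2.png',cv2.resize(f['pixels'][270:400,320:500],None,fx=4.4,fy=4.4,interpolation=cv2.INTER_CUBIC))
E
```

```text
time: 3.7
tool_pos: [514.4, 419.3, -2.6]
tcp_rot: [[-0.538, 0.843, 0.001], [0.843, 0.538, 0.001], [-0.0, 0.001, -1.0]]
force: [-0.2, -0.8, 5.2]
opening: 0.661
gripper_force: 64.3
t 3.7 pos [514.4 419.3  -2.6] phi 32.57 q1,q6 [34.8  2.2] F [-0.2 -0.8  5.2] open 0.661 gf 64.3
turn [ 0.001  0.    -0.   ] shift [ 0.002  0.003 -1.044]
```

View pics/g2.png

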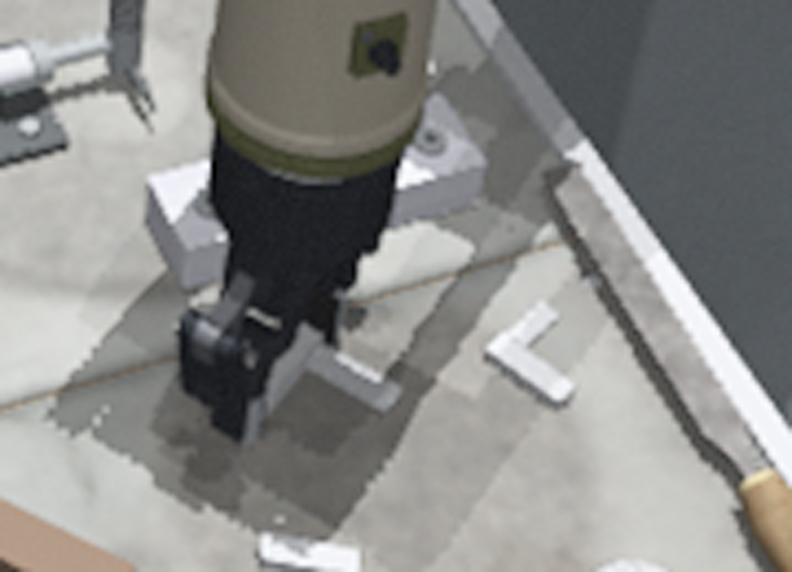

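```bash
python3 - <<'E'
from h import *
f=load('scene');o=arm.get_obs();R=np.array(o['tcp_rot']);p=o['tool_pos']
c=lambda X:((proj(f,X)-[320,270]+.5)*4.4-.5).round()
for n,v in dict(padR=(11,29.5),padL=(-11,29.5),backR=(11,42),backL=(-11,42)).items():
    X=p+R[:,0]*v[0]+R[:,1]*v[1]; X[2]=2.5; print(n,c(X))
# square if grasp at sq(-18,1.5)
for n,v in dict(D=(30,30,7),E=(30,15,7),endBack=(-30,-28,12),endIn=(-12,-28,12),endIn0=(-12,-28,0)).items():
    X=p+R[:,0]*(v[0]+18)-R[:,1]*(v[1]-1.5); X[2]=v[2]; print(n,c(X))
E
python3 -m handwheel '[0,0,0,0,0,-0.3,1, 0,0,0,0,0,-0.5,1, 0,0,0,0,0,-0.5,1, 0,0,0,0,0,0,1]'
```

```text
padR [258. 441.]
padL [215. 415.]
backR [241. 460.]
backL [198. 434.]
D [404. 390.]
E [386. 412.]
endBack [214. 400.]
endIn [249. 422.]
endIn0 [247. 438.]
time: 4.25
tool_pos: [516.0, 420.4, 78.9]
tcp_rot: [[-0.538, 0.843, 0.005], [0.843, 0.538, 0.004], [0.0, 0.006, -1.0]]
force: [1.0, -0.0, -1.3]
opening: 0.659
gripper_force: 64.0
```

```bash
python3 -m handwheel '[0,0,-0.1097,0,0,-0.1,1, 0,0,-0.1097,0,0,-0.1,1, 0,0,-0.1097,0,0,-0.1,1, 0,0,-0.1097,0,0,-0.1,1, 0,0,-0.1097,0,0,-0.1,1, 0,0,-0.1097,0,0,0,1, 0,0,-0.1097,0,0,0,1, 0,0,-0.1097,0,0,0,1, 0,0,-0.1097,0,0,0,1, 0,0,-0.1097,0,0,0,1, 0,0,-0.1097,0,0,0,1, 0,0,-0.1097,0,0,0,1, 0,0,-0.1097,0,0,0,1, 0,0,-0.1097,0,0,0,1, 0,0,-0.1097,0,0,0,1, 0,0,0,0,0,0,1]'; python3 d.py 427.2 287 60 180.6
```

```text
time: 6.25
tool_pos: [513.2, 418.5, 103.4]
tcp_rot: [[0.011, -1.0, -0.002], [-1.0, -0.011, -0.001], [0.001, 0.002, -1.0]]
force: [-0.6, -0.4, -0.7]
opening: 0.657
gripper_force: 64.0
t 6.25 pos [513.2 418.5 103.4] phi -179.4 q1,q6 [  34.8 -145.8] F [-0.6 -0.4 -0.7] open 0.657 gf 64.0
turn [ 0.001 -0.001  0.   ] shift [2.176 1.456 0.723]
```

```bash
python3 -m handwheel '[0,0,0,0.544,0.364,0,1, 0,0,0,0.544,0.364,0,1, 0,0,0,0.544,0.364,0,1, 0,0,0,0.544,0.364,0,1, 0,0,0,0,0,0.5,1, 0,0,0,0,0,0.5,1, 0,0,0,0,0,0.3,1, 0,0,0,0,0,0,1, 0,0,0,0,0,0,1]'; python3 d.py 427.2 287 -2.3 180.6
python3 - <<'E'
from h import *
f=grab('scene'); g=grab('top'); cv2.imwrite('pics/g3.png',np.hstack([cv2.resize(f['pixels'][270:400,330:490],None,fx=2.5,fy=2.5,interpolation=cv2.INTER_CUBIC),cv2.resize(g['pixels'][185:315,180:340],None,fx=2.5,fy=2.5,interpolation=cv2.INTER_CUBIC)]))
E
```

```text
time: 7.38
tool_pos: [428.4, 288.6, 27.6]
tcp_rot: [[0.009, -1.0, 0.002], [-1.0, -0.009, -0.001], [0.001, -0.002, -1.0]]
force: [0.6, 0.0, -0.2]
opening: 0.66
gripper_force: 64.0
t 7.38 pos [428.4 288.6  27.6] phi -179.46 q1,q6 [  28.3 -152.2] F [ 0.6  0.  -0.2] open 0.66 gf 64.0
turn [-0.001 -0.    -0.001] shift [0.026 0.019 0.498]
```

View pics/g3.png

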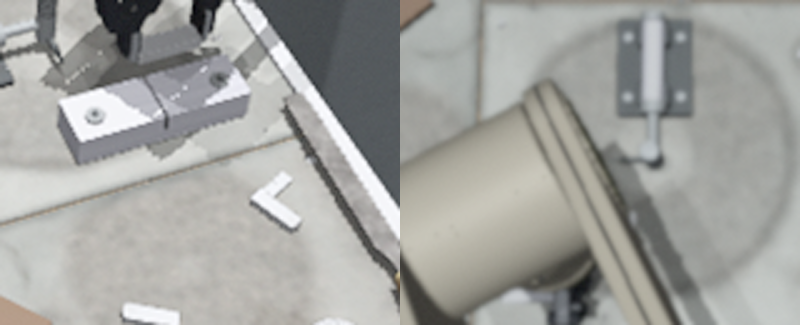

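The square hangs in the gap just behind the block's front face: stock at about (175,45) in the left half, slot at (160,95). Joint 6 is close to its limit, so I move towards the block first and then lower.

```bash
python3 -m handwheel '[0,0,0,-0.05,0,0,1, 0,0,0,0,0,0.25,1, 0,0,0,0,0,0.17,1, 0,0,0,0,0,0,1, 0,0,0,0,0,0,1]'; python3 d.py 427.2 297 -2.3 180.6
```

```text
time: 8.1
tool_pos: [427.6, 291.0, 1.3]
tcp_rot: [[0.01, -1.0, 0.0], [-1.0, -0.01, -0.001], [0.001, -0.0, -1.0]]
force: [-0.1, 0.1, -0.9]
opening: 0.657
gripper_force: 64.1
t 8.1 pos [427.6 291.    1.3] phi -179.41 q1,q6 [  28.6 -151.9] F [-0.1  0.1 -0.9] open 0.657 gf 64.1
turn [-0.    -0.001 -0.   ] shift [-0.1    0.005  0.059]
```

```bash
python3 -m handwheel '[0,0,0,0,0,0.055,1, 0,0,0,0,0,0,1, 0,0,0,-0.05,0,0,1, 0,0,0,-0.03,0,0,1, 0,0,0,0,0,0,1]'; python3 d.py 427.2 297 -2.3 180.6;  python3 -m handwheel '[0,0,0,-0.025,0,0,1, 0,0,0,0,0,0,1]'
```

```text
time: 8.72
tool_pos: [427.7, 296.1, -1.7]
tcp_rot: [[0.011, -1.0, 0.001], [-1.0, -0.011, -0.001], [0.001, -0.001, -1.0]]
force: [0.1, -0.1, -1.6]
opening: 0.66
gripper_force: 64.1
t 8.72 pos [427.7 296.1  -1.7] phi -179.4 q1,q6 [  29.1 -151.5] F [ 0.1 -0.1 -1.6] open 0.66 gf 64.1
turn [-0.001 -0.001  0.   ] shift [-0.015  0.009  0.01 ]
time: 8.98
tool_pos: [427.6, 297.5, -1.8]
tcp_rot: [[0.01, -1.0, 0.001], [-1.0, -0.01, -0.001], [0.001, -0.001, -1.0]]
force: [0.3, -0.0, -2.2]
opening: 0.655
gripper_force: 64.1
```

```bash
for i in 1 2 3; do python3 -m handwheel '[0,0,0,-0.02,0,0,1, 0,0,0,0,0,0,1]' | grep -E 'pos|force'; done
```

```text
tool_pos: [427.6, 298.7, -1.8]
force: [0.0, -0.2, -0.9]
gripper_force: 64.1
tool_pos: [427.6, 299.8, -1.8]
force: [-1.0, -0.4, -1.2]
gripper_force: 64.1
tool_pos: [427.6, 300.2, -1.9]
force: [-0.5, -5.3, 0.9]
gripper_force: 64.4
```

```bash
python3 -m handwheel '[0,0,0,0,0,0.01,1, 0,0,0,-0.015,0,0,1, 0,0,0,0,0,0,1, 0,0,0,0,0,0,1]'; python3 d.py 427.2 300 -1.9 180.6; python3 -m handwheel '[0,0,0,0,0,0,0.1, 0,0,0,0,0,0,-0.4, 0,0,0,0,0,0,-0.7, 0,0,0,0,0,0,-0.7, 0,0,0,0,0,0,-0.7]'
```

```text
time: 10.22
tool_pos: [427.6, 300.2, -2.5]
tcp_rot: [[0.01, -1.0, -0.0], [-1.0, -0.01, -0.004], [0.004, 0.0, -1.0]]
force: [0.0, -10.4, 4.7]
opening: 0.655
gripper_force: 64.6
t 10.22 pos [427.6 300.2  -2.5] phi -179.44 q1,q6 [  29.6 -150.9] F [  0.  -10.4   4.7] open 0.655 gf 64.6
turn [ 0.    -0.003 -0.   ] shift [ 0.004  0.007 -0.01 ]
time: 10.85
tool_pos: [426.4, 301.0, -3.3]
tcp_rot: [[0.01, -1.0, -0.002], [-1.0, -0.01, -0.003], [0.003, 0.002, -1.0]]
force: [-2.1, -4.8, -1.1]
opening: 0.852
gripper_force: 2.6
```

```bash
python3 -m handwheel '[0,0,0,0,0,-0.1,-0.8, 0,0,0,0,0,-0.3,-0.8, 0,0,0,0,0,-0.9,-0.8, 0,0,0,0,0,-0.9,-0.8, 0,0,0,0,0,-0.8,-0.8, 0,0,0,-0.73,0.65,0,-0.8, 0,0,0,-0.73,0.65,0,-0.8, 0,0,0,-0.73,0.65,0,-0.8, 0,0,0,-0.73,0.65,0,-0.8, 0,0,0,-0.73,0.65,0,-0.8, 0,0,0,0,0,0,-0.8]'
python3 - <<'E'
from h import *
f=grab('top'); g=grab('scene')
cv2.imwrite('pics/p1.png',np.vstack([cv2.resize(f['pixels'][225:305,210:315],(790,600),interpolation=cv2.INTER_CUBIC)[:600]]))
cv2.imwrite('pics/p1s.png',cv2.resize(g['pixels'][250:360,330:475],(790,600),interpolation=cv2.INTER_CUBIC))
E
```

```text
time: 12.22
tool_pos: [227.1, 522.8, 179.8]
tcp_rot: [[0.016, -1.0, 0.001], [-1.0, -0.016, 0.003], [-0.003, -0.001, -1.0]]
force: [0.6, -0.4, 0.3]
opening: 0.899
gripper_force: 0.0
```

View pics/p1.png

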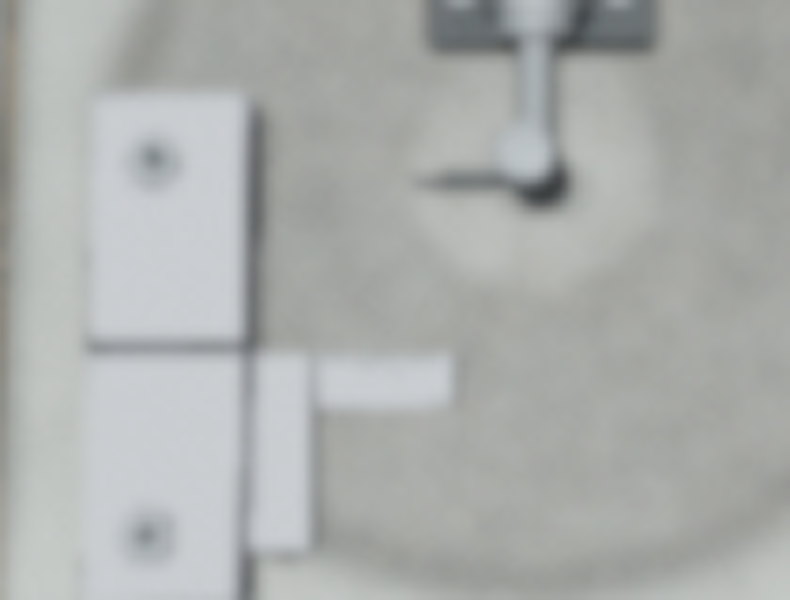

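The square lies flush, with its stock at (283,450) against the front face. Its blade outer edge is at v≈353 and the slot line at v≈346, which is about what parallax predicts. I check this numerically.

```bash
cat > e.py <<'E'
from h import *
f=load('top'); g=f['pixels'].mean(2)
def edge(col,v0,v1,bright=1):  # subpixel row of max gradient
    p=g[v0:v1,col]; d=bright*np.diff(p); i=d.argmax(); i=min(max(i,1),len(d)-2); a,b,c=d[i-1:i+2]; return v0+i+.5+.5*(a-c)/(a-2*b+c)
def dark(col,v0,v1):
    p=g[v0:v1,col]; w=np.clip(np.median(p)-3-p,0,None); return (w*np.arange(v0,v1)).sum()/w.sum()
S=np.array([atz(f,u,dark(u,266,276),30)[:2] for u in range(225,241)])
B=np.array([atz(f,u,edge(u,267,277),7)[:2] for u in range(256,268)])
B2=np.array([atz(f,u,edge(u,274,284,-1),7)[:2] for u in range(256,268)])
for n,A in(('slot',S),('blade',B),('inner',B2)):
    k=np.polyfit(A[:,1],A[:,0],1); print(n,'x at y=310',np.polyval(k,310).round(2),'y=285',np.polyval(k,285).round(2),'slope deg',np.degrees(np.arctan(k[0])).round(2),'rms',np.std(A[:,0]-np.polyval(k,A[:,1])).round(2))
# block front top edge and stock back at z 30/12, pointer row
P=[atz(f,u,dark(u,243,256),18)[:2] for u in range(267,273)]; print('pointer x',np.round(P,1).tolist())
E
python3 e.py
```

```text
slot x at y=310 454.87 y=285 454.72 slope deg 0.34 rms 0.02
blade x at y=310 453.57 y=285 453.44 slope deg 0.29 rms 0.29
inner x at y=310 437.76 y=285 438.21 slope deg -1.02 rms 0.3
pointer x [[504.6, 258.0], [504.8, 255.7], [504.8, 253.5], [504.9, 251.3], [504.9, 249.0], [504.9, 246.8]]
```

View pics/p1s.png

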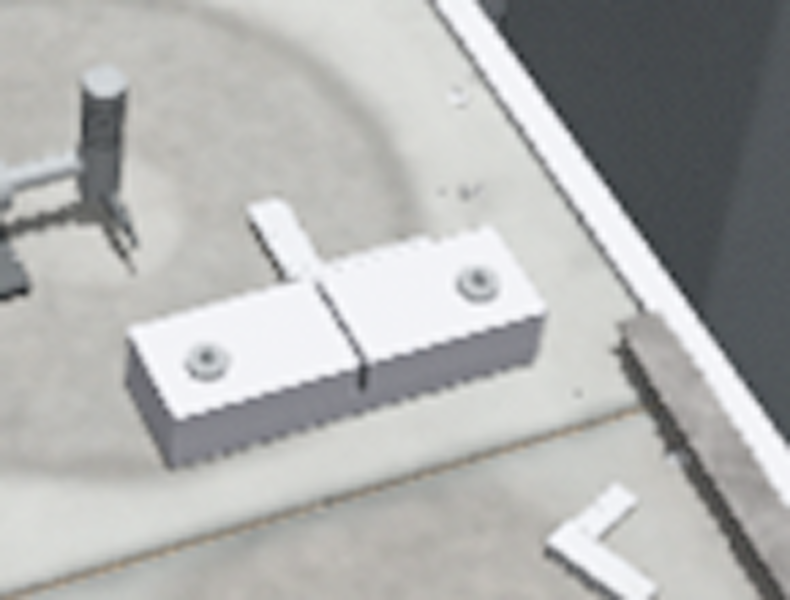

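```bash
python3 d.py 428.9 297 100 180.6; python3 -m handwheel '[0,0,0,0.75,-0.67,0,-0.75, 0,0,0,0.75,-0.67,0,-0.75, 0,0,0,0.75,-0.67,0,-0.75, 0,0,0,0.75,-0.67,0,-0.75, 0,0,0,0.75,-0.67,0,-0.75, 0,0,0,0,0,0.6,-0.75, 0,0,0,0,0,0.6,-0.75, 0,0,0,0,0,0,-0.75,0,0,0,0,0,0,-0.75]' |head -2;  python3 d.py 428.9 297 -2 180.6
```

```text
t 12.32 pos [229.8 520.3 179.1] phi -179.28 q1,q6 [  61.  -119.7] F [0.8 0.  0.2] open 0.899 gf 0.0
turn [-0.001  0.001  0.001] shift [ 3.756 -3.278  1.318]
time: 13.45
tool_pos: [434.7, 296.0, 107.6]
t 13.45 pos [434.7 296.  107.6] phi -179.46 q1,q6 [  28.7 -151.8] F [-0.6  0.4 -0. ] open 0.876 gf 0.0
turn [-0.002 -0.    -0.001] shift [-0.017  0.096  1.826]
```

```bash
python3 -m handwheel '[0,0,0,-0.017,0.09,0.4,-0.75, 0,0,0,0,0,0.6,-0.75, 0,0,0,0,0,0.5,-0.75, 0,0,0,0,0,0.2,-0.75, 0,0,0,0,0,0,-0.75, 0,0,0,0,0,0,-0.75, 0,0,0,0,0,0,-0.75]' |head -2;  python3 d.py 428.9 297 -2 180.6; python3 -m handwheel '[0,0,0,0,0,0,-0.75]'|grep -E 'pos|force'; python3 -m handwheel '[0,0,0,0,0,0,-0.75]'|grep -E 'pos'
```

```text
time: 14.32
tool_pos: [429.4, 297.6, 5.1]
t 14.32 pos [429.4 297.6   5.1] phi -179.41 q1,q6 [  29.2 -151.4] F [0.2 0.4 0.3] open 0.872 gf 0.0
turn [-0.002  0.    -0.   ] shift [0.009 0.008 0.119]
tool_pos: [428.8, 297.2, 4.4]
force: [0.2, 0.4, -0.3]
gripper_force: 0.0
tool_pos: [428.4, 297.0, 3.9]
```

```bash
python3 -m handwheel '[0,0,0,0,-0.01,0.095,-0.75, 0,0,0,0,0,0,-0.75,0,0,0,0,0,0,-0.75, 0,0,0,0,0,0,-0.75]'|grep -E 'pos|force|open'; python3 -m handwheel '[0,0,0,0,0,0,-0.4, 0,0,0,0,0,0,-0.3, 0,0,0,0,0,0,0, 0,0,0,0,0,0,0.2, 0,0,0,0,0,0,1,0,0,0,0,0,0,1]'|grep -E 'pos|force|open'; python3 -m handwheel '[0,0,0,0,0,0,1,0,0,0,0,0,0,1]'|grep -E 'pos|force|open'
```

```text
tool_pos: [428.9, 296.9, -2.1]
force: [0.0, 0.4, 0.0]
opening: 0.877
gripper_force: 0.0
tool_pos: [428.9, 297.0, -1.5]
force: [-2.5, -1.3, 7.3]
opening: 0.651
gripper_force: 62.2
tool_pos: [428.9, 297.0, -1.4]
force: [-3.5, -1.5, 6.1]
opening: 0.657
gripper_force: 62.2
```

```bash
python3 -m handwheel '[0,0,0,-0.02,0,-0.008,1, 0,0,0,0,0,0,1, 0,0,0,0,0,0,1]'|grep -E 'pos|force|open'; python3 -m handwheel '[0,0,0,0.01,0,0,1, 0,0,0,0,0,0,-0.25, 0,0,0,0,0,0,-0.4, 0,0,0,0,0,0,-0.55, 0,0,0,0,0,0,-0.6, 0,0,0,0,0,0,-0.6]'|grep -E 'pos|force|open'
```

```text
tool_pos: [428.8, 297.0, -1.5]
force: [-1.0, -6.0, 5.1]
opening: 0.654
gripper_force: 62.7
tool_pos: [428.8, 297.6, -1.7]
force: [0.1, 0.3, 0.5]
opening: 0.797
gripper_force: 0.0
```

```bash
python3 -m handwheel '[0,0,0,0,0,-0.1,-0.6, 0,0,0,0,0,-0.3,-0.6, 0,0,0,0,0,-0.9,-0.6, 0,0,0,0,0,-0.9,-0.6, 0,0,0,0,0,-0.8,-0.6, 0,0,0,-0.73,0.65,0,0, 0,0,0,-0.73,0.65,0,0, 0,0,0,-0.73,0.65,0,0, 0,0,0,-0.73,0.65,0,0, 0,0,0,-0.73,0.65,0,0, 0,0,0,0,0,0,0]'|head -2
python3 - <<'E'
from h import *
grab('top',"p2.png"); grab('scene','p2s.png')
E
python3 e.py
```

```text
time: 18.58
tool_pos: [228.3, 517.4, 179.6]
slot x at y=310 454.84 y=285 454.66 slope deg 0.41 rms 0.03
blade x at y=310 454.7 y=285 454.6 slope deg 0.23 rms 0.4
inner x at y=310 440.66 y=285 440.82 slope deg -0.37 rms 0.21
pointer x [[504.6, 258.0], [504.8, 255.7], [504.8, 253.5], [504.9, 251.3], [504.9, 249.0], [505.0, 246.8]]
```

```bash
python3 -m handwheel '[0,0,0.1176,0,0,0,0, 0,0,0.1176,0,0,0,0, 0,0,0.1176,0,0,0,0, 0,0,0.1176,0,0,0,0, 0,0,0.1176,0,0,0,0, 0,0,0.1176,0,0,0,0, 0,0,0.1176,0,0,0,-0.1, 0,0,0.1176,0,0,0,-0.1, 0,0,0.1176,0,0,0,-0.1, 0,0,0.1176,0,0,0,-0.1, 0,0,0.1176,0,0,0,-0.1, 0,0,0.1176,0,0,0,-0.1, 0,0,0.1176,0,0,0,-0.1, 0,0,0.1176,0,0,0,-0.1, 0,0,0.1176,0,0,0,-0.1, 0,0,0.1176,0,0,0,-0.1, 0,0,0.1176,0,0,0,-0.1, 0,0,0,0,0,0,-0.1]'|grep -E 'pos|open'; python3 d.py 508 250 130 0.6
```

```text
tool_pos: [232.8, 513.9, 178.7]
opening: 0.548
t 20.93 pos [232.8 513.9 178.7] phi 0.61 q1,q6 [60.5 59.9] F [-0.6 -0.6 -0.5] open 0.548 gf 0.0
turn [0.001 0.    0.   ] shift [-4.446  4.541  0.811]
```

```bash
python3 -m handwheel '[0,0,0,-0.635,0.649,0,-0.1, 0,0,0,-0.635,0.649,0,-0.1, 0,0,0,-0.635,0.649,0,-0.1, 0,0,0,-0.635,0.649,0,-0.1, 0,0,0,-0.635,0.649,0.2,-0.1, 0,0,0,-0.635,0.649,0.3,-0.1, 0,0,0,-0.635,0.649,0.3,-0.1, 0,0,0,0,0,0,-0.1, 0,0,0,0,0,0,-0.1, 0,0,0,0,0,0,-0.1]'|grep -E 'pos|open'; python3 d.py 508 228 110 0.6
python3 - <<'E'
from h import *
f=grab('top'); g=grab('scene')
R,t=np.array(f['R']),np.array(f['t'])
for n in('top','scene'):
    f=load(n); v,u=np.mgrid[0:480,0:640]; fl=240/np.tan(np.radians(f['fov_y']/2)); z=f['range_z']; m=z>0
    P=(np.c_[((u-f['cx'])/fl*z)[m],((v-f['cy'])/fl*z)[m],z[m]]-f['t'])@np.array(f['R'])
    j=np.radians(arm.get_obs()['qpos'][0]); r=P[:,0]*np.cos(j)+P[:,1]*np.sin(j); l=-P[:,0]*np.sin(j)+P[:,1]*np.cos(j)
    for a in range(200,500,50):
      for zz in range(300,700,100):
        k=(r>=a)&(r<a+50)&(P[:,2]>=zz)&(P[:,2]<zz+100)
        A=k&(l>-20)&(l<150); S=k&(l<-20)&(l>-110)
        if A.sum()>9 or S.sum()>9: print(n,'r',a,'z',zz,'arm min l',np.percentile(l[A],1).round() if A.any() else '-',A.sum(),'stand max l',np.percentile(l[S],99).round() if S.any() else '-',S.sum())
E
```

```text
tool_pos: [506.9, 251.9, 131.3]
opening: 0.546
t 22.18 pos [506.9 251.9 131.3] phi 0.8 q1,q6 [21.3 20.5] F [-0.4  0.3  0.3] open 0.546 gf 0.0
turn [0.001 0.    0.002] shift [-0.399  0.014  0.354]
top r 200 z 600 arm min l -12.0 105 stand max l - 0
top r 250 z 300 arm min l - 0 stand max l -31.0 117
top r 250 z 400 arm min l - 0 stand max l -36.0 343
top r 250 z 500 arm min l -9.0 12 stand max l -44.0 700
top r 250 z 600 arm min l -9.0 6627 stand max l -49.0 3154
top r 300 z 300 arm min l - 0 stand max l -35.0 497
top r 300 z 400 arm min l - 0 stand max l -49.0 375
top r 300 z 500 arm min l -12.0 1370 stand max l -60.0 501
top r 300 z 600 arm min l -2.0 6650 stand max l -60.0 1467
top r 350 z 400 arm min l 97.0 10 stand max l - 0
top r 350 z 500 arm min l -12.0 6339 stand max l - 0
top r 350 z 600 arm min l 31.0 310 stand max l - 0
top r 400 z 400 arm min l 96.0 117 stand max l - 0
top r 400 z 500 arm min l -12.0 2490 stand max l - 0
top r 450 z 400 arm min l 96.0 185 stand max l - 0
top r 450 z 500 arm min l -13.0 2143 stand max l - 0
scene r 200 z 500 arm min l 111.0 20 stand max l - 0
scene r 250 z 300 arm min l - 0 stand max l -27.0 55
scene r 250 z 500 arm min l 106.0 271 stand max l - 0
scene r 300 z 300 arm min l - 0 stand max l -30.0 38
scene r 300 z 500 arm min l 100.0 500 stand max l - 0
scene r 350 z 400 arm min l 5.0 85 stand max l - 0
scene r 350 z 500 arm min l 6.0 2284 stand max l -110.0 1
scene r 400 z 400 arm min l 4.0 353 stand max l - 0
scene r 400 z 500 arm min l -1.0 1970 stand max l - 0
scene r 450 z 400 arm min l 5.0 417 stand max l - 0
scene r 450 z 500 arm min l -8.0 2003 stand max l - 0
```

```bash
python3 -m handwheel '[0,0,0,-0.2,0.01,0,-0.1, 0,0,0,-0.2,0.01,0.3,-0.1, 0,0,0,0,0,0.4,-0.1, 0,0,0,0,0,0.4,-0.1, 0,0,0,0,0,0.3,-0.1, 0,0,0,0,0,0,-0.1, 0,0,0,0,0,0,-0.1, 0,0,0,0,0,0,-0.1]'|grep -E 'pos|open|force'; python3 d.py 508 228 40 0.6
python3 - <<'E'
from h import *
f=grab('scene'); grab('top')
cv2.imwrite('pics/r1.png',cv2.resize(f['pixels'][230:350,300:460],(800,600),interpolation=cv2.INTER_CUBIC))
E
```

```text
tool_pos: [509.6, 227.4, 47.7]
force: [-0.1, -0.1, 0.0]
opening: 0.549
gripper_force: 0.0
t 23.27 pos [509.6 227.4  47.7] phi 0.67 q1,q6 [18.8 18.2] F [-0.1 -0.1  0. ] open 0.549 gf 0.0
turn [0.002 0.    0.001] shift [ 0.011 -0.027  0.129]
```

```bash
python3 -m handwheel '[0,0,0,0,-0.02,0.12,-0.1, 0,0,0,0,0,0,-0.1, 0,0,0,0,0,0,0.2, 0,0,0,0,0,0,0.5, 0,0,0,0,0,0,1, 0,0,0,0,0,0,1, 0,0,0,0,0,0,1]'|grep -E 'pos|open|force'; python3 -m handwheel '[0,0,0,0,0,0,1, 0,0,0,0,0,0,1]'|grep -E 'pos|open|force'
```

```text
tool_pos: [508.1, 227.0, 39.7]
force: [3.3, 0.4, 0.4]
opening: 0.183
gripper_force: 59.2
tool_pos: [507.8, 227.0, 39.6]
force: [3.6, -0.5, 1.4]
opening: 0.184
gripper_force: 59.4
```

```bash
python3 -m handwheel '[0,0,0,0,-0.06,0,1, 0,0,0,0,-0.12,0,1, 0,0,0,0,-0.12,0,1, 0,0,0,0,-0.14,0,1, 0,0,0,0,-0.14,0,1, 0,0,0,0,-0.14,0,1, 0,0,0,0,-0.1,0,1, 0,0,0,0,-0.02,0,1, 0,0,0,0,0,0,1, 0,0,0,0,0,0,1, 0,0,0,0,0,0,1, 0,0,0,0,0,0,1]'|grep -E 'pos|open|force'; python3 d.py 457.4 227 39.6 0.6
python3 - <<'E'
from h import *
f=grab('scene'); g=grab('top')
cv2.imwrite('pics/r2.png',np.hstack([cv2.resize(f['pixels'][260:350,345:435],(500,500),interpolation=cv2.INTER_CUBIC),cv2.resize(g['pixels'][225:305,230:278],(300,500),interpolation=cv2.INTER_CUBIC)]))
E
```

```text
tool_pos: [457.2, 226.7, 39.6]
force: [5.2, 2.0, 3.0]
opening: 0.183
gripper_force: 59.6
t 26.0 pos [457.2 226.7  39.6] phi 0.67 q1,q6 [20.7 20. ] F [5.2 2.  3. ] open 0.183 gf 59.6
turn [0.001 0.    0.001] shift [ 0.004  0.004 -0.   ]
```

View pics/r2.png

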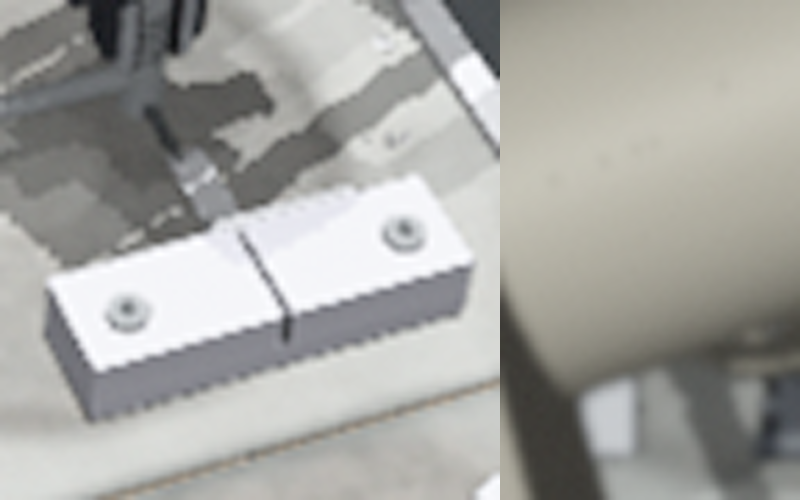

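The left half shows the held rod: pointer running from (148,105) to its tip near (180,153), above the blade, which starts at about (180,178). The slot runs from (240,230) to (288,308). The top view is hidden by the arm. I project the aligned position relative to the slot into this picture.

```bash
python3 - <<'E'
from h import *
f=load('scene'); inv=lambda U,V:(345+(U+.5)/5.5556-.5,260+(V+.5)/5.5556-.5)
c=lambda X:((proj(f,X)-[345,260]+.5)*5.5556-.5).round(1)
A=atz(f,*inv(240,230),30);B=atz(f,*inv(288,308),30);print('slot ends',A.round(1),B.round(1))
# slot ends bias-fit: midpoint; direction world y (+0.5deg)
for yaw in(89.7,90.6):
    d=np.array([np.cos(np.radians(yaw)),np.sin(np.radians(yaw)),0]); p=np.array([d[1],-d[0],0])
    m=(A+B)/2; F=m-22.5*d
    tip=F-47*d; 
    for n,X in dict(slotfront=F,slotback=m+22.5*d).items(): print(yaw,n,c(X))
    for dx in(-3,0,3):
        T=tip+p*dx; print(dx,'tip top',c(T+[0,0,18-30]),'bottom',c(T+[0,0,14-30]),'root',c(T-28*d+[0,0,-12]))
    for n,a in dict(corner=60,edge30=30,edge19=19).items(): print(n,c(F-a*d+[0,0,7-30]),end=' ')
    print('inner corner',c(F-60*d-15*p+[0,0,-23]))
# numeric: pixels around in crop
g=f['pixels'].mean(2).astype(int); print(g[282:302,367:392])
E
```

```text
slot ends [456.2 315.5  30. ] [455.7 355.   30. ]
89.7 slotfront [237.7 224.5]
89.7 slotback [290.4 313.8]
-3 tip top [190.4 155.8] bottom [189.6 163. ] root [160.7 105.2]
0 tip top [183.1 157.7] bottom [182.4 164.9] root [153.5 107.1]
3 tip top [175.9 159.6] bottom [175.1 166.8] root [146.3 108.9]
corner [167.2 153.8] edge30 [199.3 209. ] edge19 [211.3 229.7] inner corner [203.1 144.2]
90.6 slotfront [236.8 224.7]
90.6 slotback [291.3 313.6]
-3 tip top [187.7 156.4] bottom [186.9 163.6] root [157.  106.1]
0 tip top [180.5 158.4] bottom [179.7 165.6] root [149.9 108. ]
3 tip top [173.3 160.4] bottom [172.5 167.7] root [142.7 110. ]
corner [164.1 154.6] edge30 [197.3 209.5] edge19 [209.7 230.1] inner corner [199.7 144.7]
[[ 89  88  89  90  88  69  54  59  80  91  89  90  88  89  89  89  90  88
  108 126 145 165 166 168 174]
 [ 89  90  90  90  92  81  55  50  71  87  92  93  92  90  92  89 113 134
  148 163 160 162 166 174 177]
 [ 89  89  89  89  92  88  69  48  60  76  89  93  92  91  89  89 123 150
  155 162 163 168 173 177 174]
 [ 90  90  88  91  93  92  75  48  54  61  80  89  89  
[... 1030 characters left out ...]
06 105  95  98 132 147 147 148 148 149
  154 144 108 103 105 104 105]
 [109 111 109 105 106 105 106 104 103 103 100  88 111 143 150 148 148 148
  149 145 123 102 102  99  95]
 [107 108 109 107 106 106 103 100 124 147 131  97  98 133 157 148 148 146
  146 148 132 101 108 130 169]
 [103 104 105 106 104 102 124 127 131 160 140 103  95 121 153 144 141 145
  141 152 183 191 190 201 213]
 [114 107 102 104 104 123 150 135  99 101 104 106 103  97 120 125 140 186
  196 200 224 232 230 233 223]
 [130 115  96  99  98 132 136  97  99 103 104 103 104  98  92  97 176 220
  227 229 222 222 228 235 235]
 [130 119 131 136  98  97  97 100 100 100 102 102 100  90 114 156 213 230
  221 230 212 201 225 237 234]]
```

```bash
python3 - <<'E'
from h import *
print(arm.get_obs()['tool_pos'], arm.job_done())
E
```

```text
the job is handed in; nothing more can be done
[457.15776838 226.75862442  39.57191361] None
```

The square lies flush on the block with its blade edge in line with the slot (within about 0.5 mm by camera). The rod is held with its pointer at that edge, also within about 0.5 mm, and the job was handed in at about 26 s with no verdict returned.

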